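# Stand the design tablet up on its bench dock

## Robot

A 6-joint arm with a two-finger parallel gripper is mounted at the origin on the work surface. World frame = base frame: x ahead of the robot, y to its left, z up, the work surface at z = 0. Lengths are in m, angles in rad, forces in N, time in s.
With the tool pointing down it reaches from about 0.3 to 0.775 m from the base axis. Payload 14.6 kg.
Tool frame: the origin (TCP) lies midway between the tips of the shut fingers; the grasp point (between the pads) lies 19 mm behind it (tcp_to_grasp is the distance from the TCP to the grasp point, in m); z points along the fingers, y is the line along which they close (so a half turn about z gives the same grasp; the last joint's range is limited). The gripper opens to 94 mm and grips with 3 to 60 N. Pads are 16 mm wide; open, the fingers measure 119 mm over their backs; the gripper's body (75 mm by 177 mm) begins 78 mm behind the grasp point.
Start: joints at [-1.242, 0.3, 1.521, -0, 1.321, -0.067], TCP at [0.212, -0.507, 0.205] pointing down, gripper open.
Joint ranges: [-3.03, 3.03], [-0.79, 2.21], [0.23, 2.52], [-1.04, 4.18], [0, 3.07], [-2.55, 2.55]. Speed limits (rad/s): [2.22, 2.22, 2.57, 3.14, 3.14, 3.14].

## Interface

Orientations are given as [roll, pitch, yaw] about the fixed x, y, z axes, in that order (R = Rz(yaw) Ry(pitch) Rx(roll)).
In Python, from station import * gives the robot as it stands.
- The arm moves only by the tool send_rows, never from a script. Its argument "motion" is a list of rows, each a list of 3 entries, a list of its own where there are three numbers: the shift along the tool's x, y, z in units of 0.03 m (1.0 is 0.03 m), then the turn, a rotation vector about the tool's x, y, z in units of 0.12 rad (1.0 is 0.12 rad), then the opening, from -1 (shut) to 1 (fully open). In form: [[[x, y, z], [rx, ry, rz], grip], ...]. A call has 1 to 12 rows; each row shifts and turns the commanded pose from where the row before left it, along the tool's axes as they then stand; what a row does not reach is not made up. A row lasts 1/10 s, in which the tool goes at most 50 mm and 8.59 degrees, less where a joint would pass 70% of its speed; a pose out of reach is approached as far as the arm can. A call with a number of a shift or a turn outside -1 to 1 is refused whole. A call with a gripper value outside its range is refused whole. The fingers move at their own pace and stop on an object; "squeeze" is the grip in N (left out, the last holds). Time passes only in rows, so rows that do not move let the fingers close. It gives the time, the measured TCP pose, the force, the opening and the grip force at its end, in the units of the state.
- get_obs(): the state, without advancing time (a new reading comes with each control period).
- camera(name): name is "scene" or "side" or "wrist"; returns a dict with "pixels" (400x640x3 uint8, red, green, blue), "depth" (400x640 float32, m along the optical axis (not along the pixel's ray), 0 where there is no reading), "fx", "fy", "cx", "cy" (pixels), "rvec" (rotation vector, rad) and "tvec" (3), from world to camera coordinates, as OpenCV has them. Camera axes: x right, y down, z forward; pixel columns grow to the right and rows downward; lengths in m; the calibration is good to about 2 mm. A picture is of the moment at which its call begins.
- hand_in(): hands the job in; it is judged then, once.
The state is a dict: "time_s": time; "qpos": joint angles; "joint_vel": joint speeds; "tau": joint torques, N m; "ee_pos": TCP position; "eef_rot": TCP orientation; "force": force on the tool from outside, world axes, zero at the start; "moment": the same for the moment, N m; "grip_width": finger opening in m; "grip_force": force on a finger pad.
Only numpy, scipy, OpenCV 4.12 (cv2) and the standard library are available. Lean on these libraries where they do the work, as an engineer would, in place of code of your own. Each camera call takes 0.05 s, during which the arm holds its last target. There are 200 camera calls.

## Task

The design tablet lies face down and askew on the wooden deck of its dock. Slide it back against the metal rest, centred and square on it, and tip it up so that it stands with its orange edge down on the narrow ledge, leaning against the sloping backrest with the screen towards the robot. Handle the glass gently, and leave the other things on the bench where they are.

Things in the scene. Friction and masses are not known exactly. Their poses are not given: they have to be found in the camera images.
- dock: Wooden tablet dock, fixed. Origin on the bench; x points from the deck to the rest (about away from the robot), y left, z up. Base board 330 x 170 x 12 mm, x -210 to +120 mm. On it the deck: two arms with cork tops 70 mm above the bench, x -210 to -30 mm, |y| 55 to 85 mm. Beyond the deck stands an aluminium rest with a narrow ledge and a sloping backrest.
- deck_front (a point): Middle of the mouth of the deck's cut-out, at deck-top height: dock x -210, y 0, z 70 mm. The cut-out between the arms is 110 mm wide, open towards the robot, x -210 to -60 mm, only the 12 mm base board beneath it. A cross-piece of about deck height closes it at x -60 to -30 mm.
- ledge_zero (a point): Dock x 0, y 0, z 60 mm: ledge floor height, where the backrest's foot would be at adjustment s = 0. The rest is clamped s = 0 to 20 mm farther in +x, unknown: feel for it with the tablet (yields only above 80 N). Rest 150 mm wide in y; lip top z 66 mm, 4 mm thick, floor 16 mm wide from lip to backrest; backrest 100 mm long, leaning 15 degrees back to +x.
- tablet: Tablet, 140 (own x) x 200 (own y) x 10 mm, 0.25 to 0.5 kg, loose on the deck arms, aluminium back up, dark screen down, askew, off-centre, short of the rest. Origin: centre of the screen side (the underside at first); x points to the edge with the orange strip (nearest the rest), z out of the back. Slides with a few N; too wide to grip across; fingers reach under it through the cut-out.
- tablet_foot (a point): Middle of the tablet's orange edge, half-way through its thickness. When the tablet stands on the ledge it is about 61 mm above the bench and this edge is the lower one.
- tablet_grip_edge (a point): Middle of the tablet's other edge, the plain one (nearest the robot at the start), half-way through its thickness.
- pliers: Red-handled pliers, 150 x 70 x 14 mm, lying left of the dock; origin under the pivot. Leave alone.
- beaker: Silver beaker, 72 mm across, 85 mm high, standing right of the dock; origin under its centre. Leave alone.
- polish_tin: Round yellow polish tin, 64 mm across, 28 mm high, at the right of the deck; origin under its centre. Leave alone.
- bead_jar: Amber glass jar with black cap, 52 mm across, 55 mm high, left of the rest; origin under its centre. Leave alone.
- wire_spool: Copper wire spool, 60 mm across, 42 mm high, right of the rest; origin under its centre. Leave alone.
Things that resemble listed ones, but are neither listed nor needed, are in the scene too. Of the things that look like the tablet, the larger one is meant.

How it is judged:
At the end, for the whole second after the job is handed in: The tablet rests still on the ledge, orange edge down: that edge's middle is 56 to 67 mm above the bench, within 18 mm of the dock's centre line, x -16 to +26 mm from the dock origin; it leans back 10 to 25 degrees, screen to the robot, square to the dock within 0.10 rad (z of tablet_foot in the frame of dock between 0.056 and 0.067 m and x of tablet_foot in the frame of dock between -0.016 and 0.026 m and y of tablet_foot in the frame of dock between -0.018 and 0.018 m and angle between tablet's own z axis and vertical between 1.745 and 2.007 rad and angle between the y axis of tablet and the y axis of dock, either way round below 0.1 rad and linear speed of tablet below 0.01 m/s and angular speed of tablet below 0.05 rad/s); the robot touches nothing.
It fails at once if the fingers press on the tablet with more than 30 N (contact force between the fingers and tablet above 30 N).
It fails at once if another loose thing on the bench is moved by more than 30 mm (distance of any of pliers, beaker, polish_tin, bead_jar, wire_spool from where it was at the start of the episode above 0.03 m).
It also fails if it takes over 72 s, if anything falls off the work surface, if the arm or the gripper's body presses on something with over 40 N, if the wrist force passes 120 N, or if a joint passes its speed limit or range.

## Working session

There is one attempt and no reset: what is moved stays moved. The work goes in short steps, Python scripts to look and compute and a tool call to move; the robot and the scene stay as the last step left them, time stands still between calls to the robot, and variables do not carry over. Pictures are saved under pics/ and viewed, at most 10 in all, crops included, and the job is handed in when it is done.

Besides the shell and the picture viewer there is one more tool, called after "Call:" by a JSON object that holds its "method" and its "body", one argument or row to a line. send_rows: Moves the arm, as the interface text tells. Its arguments: {"type":"object","properties":{"motion":{"type":"array"},"squeeze":{"type":"number"}},"required":["motion"]}

```bash
mkdir -p pics
cat > h.py <<'E'
from station import *
import numpy as np, cv2
from scipy.spatial.transform import Rotation as R
def snap(n,f=None):
    c=camera(n)
    if f: cv2.imwrite('pics/'+f,c['pixels'][:,:,::-1])
    np.save('pics/'+n+'.npy',c,allow_pickle=True); return c
def load(n): return np.load('pics/'+n+'.npy',allow_pickle=True).item()
def cam(c):
    M=cv2.Rodrigues(np.array(c['rvec'],float))[0]; t=np.array(c['tvec'],float).ravel(); return M,t
def ray(c,uv):
    M,t=cam(c); uv=np.atleast_2d(uv).astype(float)
    d=np.c_[(uv[:,0]-c['cx'])/c['fx'],(uv[:,1]-c['cy'])/c['fy'],np.ones(len(uv))]@M
    return -M.T@t,d
def onplane(c,uv,z):
    o,d=ray(c,uv); return o+d*((z-o[2])/d[:,2])[:,None]
def cloud(c):
    M,t=cam(c); v,u=np.mgrid[0:400,0:640]
    o,d=ray(c,np.c_[u.ravel(),v.ravel()]); return (o+d*c['depth'].reshape(-1,1)).reshape(400,640,3)
def proj(c,p):
    return cv2.projectPoints(np.atleast_2d(p).astype(float),np.array(c['rvec'],float),np.array(c['tvec'],float),np.array([[c['fx'],0,c['cx']],[0,c['fy'],c['cy']],[0,0,1.]]),None)[0][:,0]
E
python3 - <<'E'
from h import *
a=snap('scene','s0.png');b=snap('side','d0.png')
for c in(a,b):
    M,t=cam(c);print(-M.T@t,M[2],c['fx'])
print(get_obs())
E
```

```text
[1.50047789 0.01823112 0.66024354] [-0.84669692  0.00154805 -0.53207324] 459.7112535337065
[0.23688635 1.09419533 0.83141112] [ 0.27022886 -0.77349906 -0.57330233] 518.4535241325244
{'time_s': 0.1, 'qpos': array([-1.24158643e+00,  3.00404059e-01,  1.52150555e+00, -3.98674150e-05,
        1.32066725e+00, -6.65953735e-02]), 'joint_vel': array([ 6.63852104e-04,  1.34213969e-05, -3.09562327e-03,  3.50787103e-04,
        3.40464949e-04, -4.57996271e-04]), 'tau': array([ 1.15002887e-03, -5.32647693e+01, -3.53285801e+01,  7.09827337e-02,
        2.34903902e-02, -7.09824076e-05]), 'ee_pos': array([ 0.21197122, -0.507271  ,  0.20495505]), 'eef_rot': array([-3.14060806e+00, -2.69637431e-05,  3.95815142e-01]), 'force': array([-0.83797937,  0.93518646,  0.7761231 ]), 'moment': array([-0.01149914,  0.04049609,  0.00183679]), 'grip_force': 0.0, 'grip_width': 0.09383975191450404}
```

View pics/s0.png

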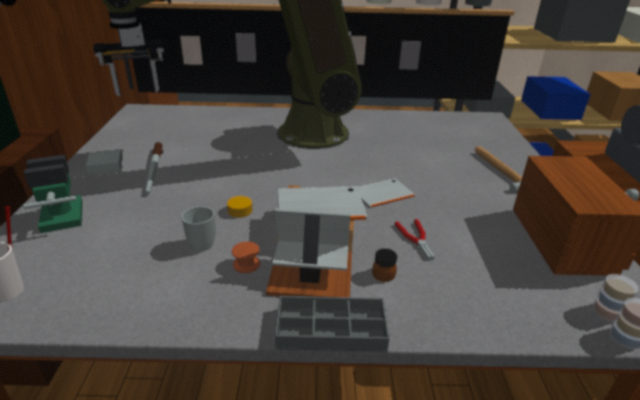

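View pics/d0.png

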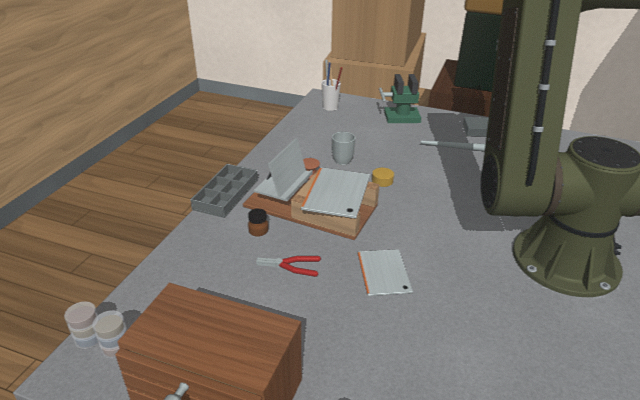

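The tablet candidates are the large grey slab on the deck (side view, pixel 338,192) and the smaller slab flat on the bench (385,272). By the description I choose the large one on the dock. The pliers are at (290,265), jar (258,222), tin (383,177), beaker (343,148) and spool (311,165). I'll check my choice in a close crop.

Run:
```python
from h import *
c=load('side'); im=c['pixels'][:,:,::-1]
cv2.imwrite('pics/crop0.png',cv2.resize(im[130:305,235:420],None,fx=4,fy=3.4,interpolation=cv2.INTER_CUBIC)[:600])
P=cloud(c)
hsv=cv2.cvtColor(im.copy(),cv2.COLOR_BGR2HSV)
for uv in [(338,192),(385,272),(285,170),(350,225),(270,218),(258,215),(383,177)]:print(uv,P[uv[1],uv[0]].round(4),hsv[uv[1],uv[0]])
# tablet top: points by height z 0.07-0.09
m=(abs(P[...,2]-0.08)<.006)&(hsv[...,1]<60)&(P[...,0]>0.3)&(P[...,0]<.7)
n,l,s,cc=cv2.connectedComponentsWithStats(m.astype(np.uint8))
i=1+s[1:,4].argmax();print(s[i],cc[i])
q=P[l==i];print(np.median(q,0));
A=np.c_[q[:,:2],np.ones(len(q))];print(np.linalg.lstsq(A,q[:,2],rcond=None)[0])
print(cv2.minAreaRect(q[:,:2].astype(np.float32)*1000))
```

```text
(338, 192) [0.5749 0.0333 0.0772] [ 90  11 167]
(385, 272) [0.398  0.2062 0.006 ] [ 98  16 177]
(285, 170) [0.7242 0.0318 0.1092] [ 95  11 144]
(350, 225) [0.5142 0.1161 0.046 ] [ 15  86 154]
(270, 218) [ 7.380e-01  1.066e-01 -5.000e-04] [120   6 135]
(258, 215) [0.7368 0.1737 0.0563] [30  6 41]
(383, 177) [ 0.5013 -0.1595  0.0263] [ 21 152 176]
[ 301  167   69   51 2310] [336.95541126 192.45021645]
[0.57571586 0.04086958 0.07990867]
[ 0.00115947 -0.00218058  0.07925453]
((579.9070434570312, 27.99242401123047), (139.0141143798828, 207.18055725097656), 6.190251350402832)
```

View pics/crop0.png

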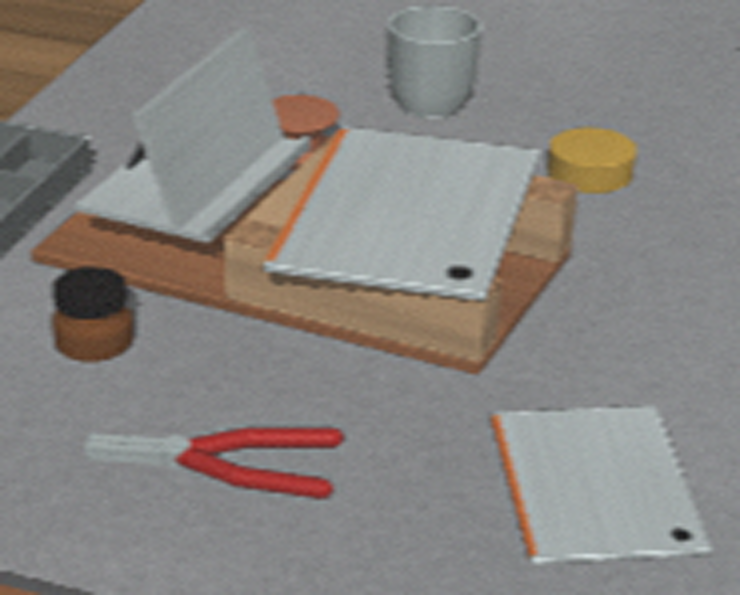

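The crop confirms it: the larger slab lies on the deck with its orange edge facing the rest, and the black lens dot is at its near-left corner. The smaller look-alike lies on the bench. I'll move above the dock for wrist views.

Call:
{"method": "send_rows", "body": {
  "motion": [
    [[0.8, -0.7, -0.5], [0, 0, 0], 1],
    [[0.8, -0.7, -0.5], [0, 0, 0], 1],
    [[0.8, -0.7, -0.5], [0, 0, 0], 1],
    [[0.8, -0.7, -0.5], [0, 0, 0], 1],
    [[0.8, -0.7, -0.5], [0, 0, 0], 1],
    [[0.8, -0.7, -0.5], [0, 0, 0], 1],
    [[0.8, -0.7, -0.5], [0, 0, 0], 1],
    [[0.8, -0.7, -0.5], [0, 0, 0], 1],
    [[0.8, -0.7, -0.5], [0, 0, 0], 1],
    [[0.8, -0.7, -0.5], [0, 0, 0], 1],
    [[0.8, -0.7, -0.5], [0, 0, 0], 1],
    [[0.8, -0.7, -0.5], [0, 0, 0], 1]
  ]
}}

```text
time_s: 1.3
ee_pos: [0.3809, -0.1626, 0.3859]
eef_rot: [-3.141, 0.0, 0.396]
force: [0.9, -0.8, 0.0]
grip_width: 0.094
grip_force: 0.0
```

Call:
{"method": "send_rows", "body": {
  "motion": [
    [[0.9, -0.8, 0], [0, 0, 0], 1],
    [[0.9, -0.8, 0], [0, 0, 0], 1],
    [[0.9, -0.8, 0], [0, 0, 0], 1],
    [[0.9, -0.8, 0], [0, 0, 0], 1],
    [[0, 0, 0], [0, 0, 0.8], 1],
    [[0, 0, 0], [0, 0, 0.8], 1],
    [[0, 0, 0], [0, 0, 0.8], 1],
    [[0, 0, 0], [0, 0, 0.8], 1]
  ]
}}

```text
time_s: 2.1
ee_pos: [0.4432, -0.0336, 0.3852]
eef_rot: [-3.141, 0.001, 0.008]
force: [0.8, 0.1, -0.2]
grip_width: 0.094
grip_force: 0.0
```

Run:
```python
from h import *
o=get_obs();print(o['time_s'],o['ee_pos'],o['eef_rot'],o['qpos'])
w=snap('wrist','w0.png');M,t=cam(w);print(-M.T@t,M)
np.save('pics/wA.npy',w,allow_pickle=True)
```

```text
2.1 [ 0.44321977 -0.03358998  0.38516961] [-3.14146926e+00  6.06288383e-04  8.09044051e-03] [-1.58089524e-01 -1.43697884e-02  1.47076923e+00  2.15508341e-05
  1.68581156e+00  1.40461887e+00]
[ 0.51166096 -0.03349737  0.56403117] [[ 7.47800832e-03 -9.99971547e-01  9.92495874e-04]
 [-9.71125208e-01 -7.02560485e-03  2.38466919e-01]
 [-2.38453161e-01 -2.74709537e-03 -9.71150114e-01]]
```

View pics/w0.png

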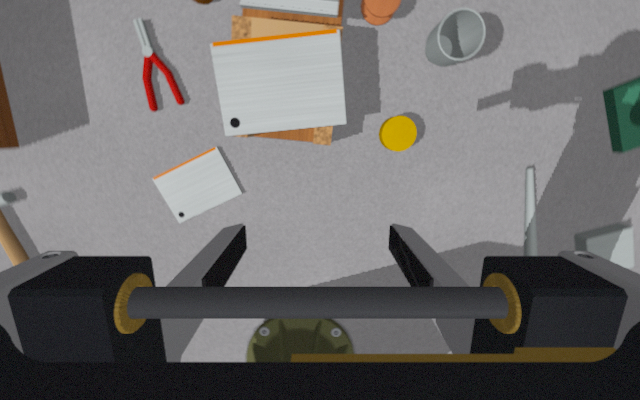

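The wrist view shows the tablet at (280,82) with its orange edge on top, and the deck arms under it (corks at (245,25) and (315,135)). The rest is at the upper border, the tin at (398,133) and the beaker at (462,35). I'll move farther out for a second vantage point.

Call:
{"method": "send_rows", "body": {
  "motion": [
    [[1, -0.5, 0], [0, 0, 0], 1],
    [[1, -0.5, 0], [0, 0, 0], 1],
    [[1, -0.5, 0], [0, 0, 0], 1],
    [[1, -0.5, 0], [0, 0, 0], 1],
    [[0.5, 0, 0], [0, 0, 0], 1],
    [[0, 0, 0], [0, 0, 0], 1]
  ]
}}

```text
time_s: 2.75
ee_pos: [0.5785, 0.0282, 0.3838]
eef_rot: [-3.142, 0.003, 0.014]
force: [0.5, -0.5, -0.5]
grip_width: 0.0937
grip_force: 0.0
```

Run:
```python
from h import *
o=get_obs();print(o['time_s'],o['ee_pos'],o['eef_rot'],o['qpos'])
w=snap('wrist','w1.png');np.save('pics/wB.npy',w,allow_pickle=True)
```

```text
2.75 [0.57853018 0.02821555 0.38380582] [-3.14151590e+00  2.51520644e-03  1.41109688e-02] [-1.45005458e-02  3.12337005e-01  1.10147866e+00  4.82518337e-06
  1.73029336e+00  1.54218567e+00]
```

View pics/w1.png

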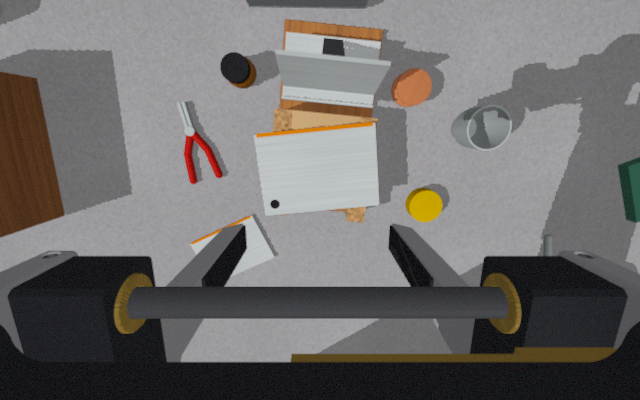

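Run:
```python
from h import *
def quad(c,m):
    cs=max(cv2.findContours(m.astype(np.uint8),0,2)[0],key=cv2.contourArea)
    h=cv2.convexHull(cs); 
    for e in np.linspace(1,12,60):
        a=cv2.approxPolyDP(h,e,True)[:,0]
        if len(a)==4:return a.astype(float)
    return a
Q={}
for n in 'AB':
    c=np.load(f'pics/w{n}.npy',allow_pickle=True).item();P=cloud(c)
    hsv=cv2.cvtColor(c['pixels'],cv2.COLOR_RGB2HSV)
    m=(abs(P[...,2]-.08)<.007)&(P[...,0]>.42)&(np.arange(400)[:,None]<222)&((hsv[...,1]<40)|(hsv[...,0]<12))&(P[...,0]<.69)
    k,l,s,_=cv2.connectedComponentsWithStats(cv2.morphologyEx(m.astype(np.uint8),cv2.MORPH_OPEN,np.ones((4,4))));i=1+s[1:,4].argmax()
    m=l==i;q=P[m];print(n,'top z',np.median(q[:,2]),s[i])
    a=quad(c,m); Q[n]=a
    X=onplane(c,a,np.median(q[:,2]));print(a.tolist());print(X[:,:2].round(4).tolist(), 'mean',X.mean(0)[:2],'sides',np.linalg.norm(X-np.roll(X,-1,0),axis=1),
     'yaw',[np.degrees(np.arctan2(*(X[(j+1)%4]-X[j])[1::-1])).round(2) for j in range(4)])
    if n=='B':
        br=(hsv[...,1]>70)&(hsv[...,0]<20)&(abs(P[...,1]-.03)<.12)&(P[...,0]>.45)&(P[...,0]<.88)
        bb=br&(P[...,2]<.025)&(P[...,2]>.004); ck=br&(abs(P[...,2]-.07)<.006)&~m
        for nm,mm in(('board',bb),('cork/deck',ck)):
            p=P[mm];print(nm,len(p),np.median(p,0),p.min(0),p.max(0),cv2.minAreaRect(p[:,:2].astype(np.float32)*1000))
        rs=(P[...,2]>.085)&(P[...,2]<.17)&(abs(P[...,1]-.02)<.12)&(P[...,0]>.66)&(P[...,0]<.85)&(np.arange(400)[:,None]<110)
        p=P[cv2.erode(rs.astype(np.uint8),np.ones((3,3)))>0];mu=p.mean(0);n_=np.linalg.svd(p-mu)[2][2];n_*=-np.sign(n_[0])
        print('backrest',len(p),mu,n_,'yaw',np.degrees(np.arctan2(-n_[1],-n_[0])),'lean',np.degrees(np.arcsin(n_[2])),'x at z.06,y',mu[0]+(n_[2]*(mu[2]-.06))/n_[0],p.min(0),p.max(0))
        al=(hsv[...,1]<40)&(abs(P[...,2]-.064)<.008)&(P[...,0]>.66)&(P[...,0]<.82)&(abs(P[...,1]-.02)<.1)
        p=P[al];print('ledge',len(p),p.min(0),p.max(0),cv2.minAreaRect(p[:,:2].astype(np.float32)*1000))
# triangulate corners
c1,c2=[np.load(f'pics/w{n}.npy',allow_pickle=True).item() for n in 'AB']
for u in Q['A']:
    o1,d1=ray(c1,u);best=None
    for v in Q['B']:
        o2,d2=ray(c2,v);A=np.c_[d1[0],-d2[0]];st,*_=np.linalg.lstsq(A,o2-o1,rcond=None)
        p1=o1+st[0]*d1[0];p2=o2+st[1]*d2[0];g=np.linalg.norm(p1-p2)
        if best is None or g<best[0]:best=(g,(p1+p2)/2)
    print('tri',best)
```

```text
A top z 0.07969575602656723 [  211    34   137   104 11436]
[[340.0, 35.0], [346.0, 125.0], [226.0, 136.0], [211.0, 48.0]]
[[0.6501, -0.0675], [0.5185, -0.0807], [0.4996, 0.115], [0.6307, 0.129]] mean [0.57473079 0.02395532] sides [0.13230476 0.19652673 0.13181724 0.19740207] yaw [np.float64(-174.28), np.float64(95.51), np.float64(6.1), np.float64(-84.35)]
B top z 0.07982407331102148 [ 255  127  126   90 9333]
[[376.0, 127.0], [379.0, 206.0], [266.0, 215.0], [255.0, 138.0]]
[[0.651, -0.067], [0.5188, -0.0804], [0.5, 0.1153], [0.6309, 0.1294]] mean [0.57517636 0.02434158] sides [0.13287443 0.19660277 0.13170777 0.19742301] yaw [np.float64(-174.2), np.float64(95.49), np.float64(6.16), np.float64(-84.17)]
board 2203 [0.80111212 0.01074059 0.01181256] [ 0.48894482 -0.08158668  0.00746267] [0.82716696 0.14963407 0.02495962] ((659.8016357421875, 43.35694122314453), (225.4177703857422, 329.145751953125), 85.24407196044922)
cork/deck 1611 [0.65946548 0.03202051 0.0698376 ] [ 0.48759462 -0.070388    0.06465727] [0.67747901 0.10137384 0.0733819 ] ((582.3799438476562, 21.350990295410156), (169.96484375, 179.1929168701172), 85.27890014648438)
backrest 2900 [0.72951256 0.00979536 0.12960287] [-0.96354653  0.07834329  0.25581323] yaw -4.648335399507138 lean 14.821777913104189 x at z.06,y 0.7110336088356607 [ 0.71054316 -0.06418721  0.08699748] [0.77016197 0.08278026 0.15773993]
ledge 2910 [ 0.68262201 -0.06954011  0.05675413] [0.79346826 0.08699482 0.07170778] ((738.09326171875, 8.542228698730469), (150.3534393310547, 100.77680969238281), 85.41061401367188)
tri (np.float64(7.089642628592321e-05), array([ 0.65102393, -0.06765526,  0.07652068]))
tri (np.float64(9.125374495410413e-05), array([ 0.51848336, -0.08071963,  0.07860333]))
tri (np.float64(0.00018151376127266224), array([0.49954314, 0.11550599, 0.07821089]))
tri (np.float64(0.00033227819778223306), array([0.6309574 , 0.12958646, 0.07835494]))
```

Measured: dock origin ≈ (0.703, 0.011) m, yaw −4.7°, s ≈ 5–9 mm. Tablet top is at z ≈ 79 mm, the plain edge's middle ≈ (0.509, 0.017) and yaw +5.9°. I'll push the plain edge with both fingertips held parallel to the rest, so the push also squares it.

Call:
{"method": "send_rows", "body": {
  "motion": [
    [[0, 0, 0], [0, 0, 0.8], 0.49],
    [[-0.9, 0.22, 0], [0, 0, 0], 0.49],
    [[-0.9, 0, 0.6], [0, 0, 0], 0.49],
    [[-0.9, 0, 1], [0, 0, 0], 0.49],
    [[-0.62, 0, 1], [0, 0, 0], 0.49],
    [[0, 0, 1], [0, 0, 0], 0.49],
    [[0, 0, 1], [0, 0, 0], 0.49],
    [[0, 0, 1], [0, 0, 0], 0.49],
    [[0, 0, 1], [0, 0, 0], 0.49],
    [[0, 0, 1], [0, 0, 0], 0.49],
    [[0, 0, 1], [0, 0, 0], 0.49],
    [[0, 0, 0.8], [0, 0, 0], 0.49]
  ]
}}

```text
time_s: 4.0
ee_pos: [0.4765, 0.0293, 0.1025]
eef_rot: [-3.142, -0.0, -0.084]
force: [1.6, -0.1, -0.1]
grip_width: 0.0702
grip_force: 0.0
```

```bash
cat >> h.py <<'E'
psi=-0.082;O=np.array([.703,.0114,0]);D=R.from_euler('z',psi).as_matrix()
def dk(p): return (np.asarray(p)-O)@D
def st():
    o=get_obs();e=R.from_euler('xyz',o['eef_rot']).as_matrix()
    print(o['time_s'],'dock',dk(o['ee_pos']).round(4),'rot',np.round(o['eef_rot'],3),'zdir',(D.T@e[:,2]).round(3),'q',o['qpos'].round(2),'F',o['force'].round(1),'w',o['grip_width'].round(4));return o
E
python3 - <<'E'
from h import *
st()
E
```

```text
Traceback (most recent call last):
  File "h.py", line 26, in st
    print(o['time_s'],'dock',dk(o['ee_pos']).round(4),'rot',np.round(o['eef_rot'],3),'zdir',(D.T@e[:,2]).round(3),'q',o['qpos'].round(2),'F',o['force'].round(1),'w',o['grip_width'].round(4));return o
                                                                                                                                                                     ^^^^^^^^^^^^^^^^^^^^^
AttributeError: 'float' object has no attribute 'round'
```

Call:
{"method": "send_rows", "body": {
  "motion": [
    [[0, 0, 0.6], [0, 0, 0], 0.49],
    [[0, 0, 0.55], [0, 0, 0], 0.49],
    [[0.2, 0, 0], [0, 0, 0], 0.49],
    [[0.3, 0, 0], [0, 0, 0], 0.49],
    [[0.3, 0, 0], [0, 0, 0], 0.49],
    [[0.3, 0, 0], [0, 0, 0], 0.49]
  ]
}}

```text
time_s: 4.6
ee_pos: [0.5116, 0.0269, 0.0699]
eef_rot: [-3.141, -0.001, -0.084]
force: [-4.1, 2.0, 2.4]
grip_width: 0.0701
grip_force: 1.9
```

Call:
{"method": "send_rows", "body": {
  "motion": [
    [[0.3, 0, 0], [0, 0, 0], 0.49],
    [[0.3, 0, 0], [0, 0, 0], 0.49],
    [[0.3, 0, 0], [0, 0, 0], 0.49],
    [[0.25, 0, 0], [0, 0, 0], 0.49]
  ]
}}

```text
time_s: 5.0
ee_pos: [0.5458, 0.024, 0.069]
eef_rot: [-3.142, 0.0, -0.084]
force: [-4.7, 1.2, 3.2]
grip_width: 0.0701
grip_force: 2.0
```

```bash
sed -i "s/o\['grip_width'\].round(4)/round(o['grip_width'],4)/" h.py
python3 - <<'E'
from h import *
st();snap('side','d1.png')
E
```

```text
5.0 dock [-0.1577 -0.0003  0.069 ] rot [-3.142  0.    -0.084] zdir [-0.  0. -1.] q [-0.02  0.44  1.67  0.    1.03  1.63] F [-4.7  1.2  3.2] w 0.0701
```

View pics/d1.png

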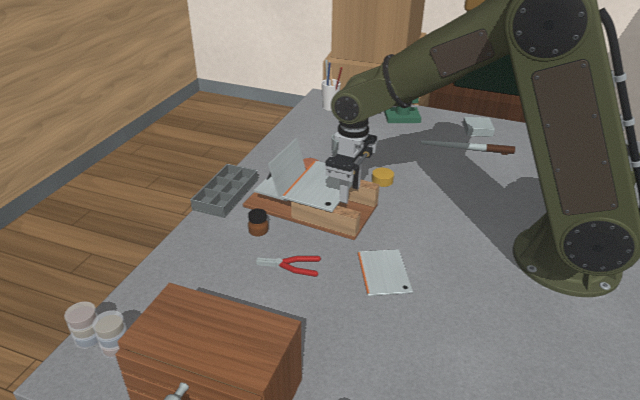

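The tablet (near 320,185) is being squared and its orange strip is approaching the ledge. I'll go on in small steps and watch the force.

Call:
{"method": "send_rows", "body": {
  "motion": [
    [[0.15, 0, 0], [0, 0, 0], 0.49],
    [[0.15, 0, 0], [0, 0, 0], 0.49],
    [[0.1, 0, 0], [0, 0, 0], 0.49],
    [[0.05, 0, 0], [0, 0, 0], 0.49]
  ]
}}

```text
time_s: 5.45
ee_pos: [0.5586, 0.0228, 0.0688]
eef_rot: [3.142, 0.0, -0.084]
force: [-2.9, 0.2, -0.4]
grip_width: 0.07
grip_force: 1.2
```

Call:
{"method": "send_rows", "body": {
  "motion": [
    [[0.07, 0, 0], [0, 0, 0], 0.49],
    [[0.05, 0, 0], [0, 0, 0], 0.49]
  ]
}}

```text
time_s: 5.65
ee_pos: [0.5622, 0.0225, 0.0689]
eef_rot: [3.142, -0.0, -0.084]
force: [-1.2, 1.1, -0.3]
grip_width: 0.0698
grip_force: 0.8
```

Call:
{"method": "send_rows", "body": {
  "motion": [
    [[0.05, 0, 0], [0, 0, 0], 0.49],
    [[0.03, 0, 0], [0, 0, 0], 0.49]
  ]
}}

```text
time_s: 5.85
ee_pos: [0.5634, 0.0224, 0.0688]
eef_rot: [3.141, 0.003, -0.084]
force: [-13.9, 1.0, 8.5]
grip_width: 0.0703
grip_force: 7.4
```

Contact is at about 14 N, and the geometry gives s ≈ 5 mm. I'll back off and rise for a check view, and fit the arm kinematics to choose the lifting posture.

Call:
{"method": "send_rows", "body": {
  "motion": [
    [[-0.5, 0, 0], [0, 0, 0], 0.49],
    [[-1, 0, 0], [0, 0, 0], 0.49],
    [[-1, 0, -1], [0, 0, 0], 1],
    [[-0.5, 0, -1], [0, 0, 0], 1],
    [[0, 0, -1], [0, 0, 0], 1],
    [[0, 0, -1], [0, 0, 0], 1],
    [[0, 0, -1], [0, 0, 0], 1],
    [[0, 0, -1], [0, 0, 0], 1],
    [[0, 0, -1], [0, 0, 0], 1],
    [[0, 0, 0], [0, 0, 0], 1]
  ]
}}

```text
time_s: 6.85
ee_pos: [0.4761, 0.0299, 0.283]
eef_rot: [-3.141, -0.007, -0.084]
force: [-0.3, -0.1, -0.4]
grip_width: 0.0939
grip_force: 0.0
```

Run:
```python
from h import *
from scipy.optimize import least_squares as ls
o=st()
S=[(.3004,1.5215,.5498,.205),(-.01437,1.47077,.4445,.38517),(.31234,1.10148,.5792,.3838),tuple(o['qpos'][1:3])+(np.hypot(*o['ee_pos'][:2]),o['ee_pos'][2])]
f=lambda p:np.ravel([[p[0]+p[1]*np.sin(a)+p[2]*np.sin(a+b+p[4])-r,p[3]+p[1]*np.cos(a)+p[2]*np.cos(a+b+p[4])-z] for a,b,r,z in S])
r=ls(f,[0,.4,.4,.1,0]);print(r.x,abs(r.fun).max())
c=snap('wrist');P=cloud(c);hsv=cv2.cvtColor(c['pixels'],cv2.COLOR_RGB2HSV)
d=dk(P)
m=(abs(P[...,2]-.08)<.006)&(d[...,0]>-.16)&(d[...,0]<.012)&(abs(d[...,1])<.13)&(hsv[...,1]<60)
q=d[m];print(len(q),np.median(q[:,2]),cv2.minAreaRect(q[:,:2].astype(np.float32)*1000),q.min(0),q.max(0))
og=(hsv[...,1]>150)&(hsv[...,0]<14)&(abs(P[...,2]-.079)<.008)&(abs(d[...,1])<.13)&(abs(d[...,0])<.05)
q=d[og];print('orange',len(q),q.min(0),q.max(0),np.polyfit(q[:,1],q[:,0],1) if len(q)>5 else 0)
cv2.imwrite('pics/w2.png',c['pixels'][:,:,::-1])
```

```text
6.85 dock [-2.277e-01 -1.000e-04  2.830e-01] rot [-3.141 -0.007 -0.084] zdir [ 0.007  0.    -1.   ] q [-0.01  0.08  1.6  -0.    1.45  1.64] F [-0.3 -0.1 -0.4] w 0.0939
[ 0.00239057  0.41877163  0.44905464 -0.04747523  0.08361318] 0.0010746805836914786
17773 0.0797620974318412 ((-70.88956451416016, -8.907913208007812), (200.21148681640625, 121.51056671142578), 89.9348373413086) [-0.13173974 -0.10903015  0.07453222] [-0.01013629  0.09122842  0.08315   ]Traceback (most recent call last):
  File "<stdin>", line 12, in <module>
    return umr_minimum(a, axis, None, out, keepdims, initial, where)
ValueError: zero-size array to reduction operation minimum which has no identity
```

Run:
```python
from h import *
c=load('wrist');cv2.imwrite('pics/w2.png',c['pixels'][:,:,::-1])
b=np.load('pics/wB.npy',allow_pickle=True).item();P=cloud(b)
for n,uv in dict(spool=(412,87),beaker=(488,128),tin=(424,205),jar=(238,68)).items():print(n,dk(P[uv[1],uv[0]]).round(3))
r0,L1,L2,zz,off=.0024,.4188,.449,-.0475,.0836
for L5 in(.2,.25,.3):
  for al in (35,45,50,55,60,65,70,80,90,105):
    A=np.radians(al)
    be=A if al>=60 else A
    # TCP: on tablet line 128mm from pivot (s=5,z=60), tablet angle be=max(al..)
    out=[]
    for bt in (0.,A):
      x,z=.703+.005-.122*np.cos(bt),(.06 if bt==0 else .062+.125*np.sin(bt))
      if bt==0:z=.047;x=.588
      w=np.array([x-L5*np.cos(A)-r0,z+L5*np.sin(A)-(L5+zz)])
      D2=w@w;cc=(D2-L1**2-L2**2)/(2*L1*L2)
      if abs(cc)>1:out.append(None);continue
      k=np.arccos(cc);th=np.arctan2(w[0],w[1]);q2=th-np.arctan2(L2*np.sin(k),L1+L2*np.cos(k))
      q3=k-off;out.append((round(q2,2),round(q3,2),'q5',round(np.pi/2+A-q2-q3,2)))
    print(L5,al,'start',out[0],'ontablet',out[1])
```

```text
spool [ 0.026 -0.141  0.042]
beaker [-0.027 -0.293  0.028]
tin [-0.179 -0.204  0.029]
jar [0.026 0.149 0.054]
0.2 35 start (np.float64(0.42), np.float64(2.04), 'q5', np.float64(-0.29)) ontablet (np.float64(0.28), np.float64(1.96), 'q5', np.float64(-0.06))
0.2 45 start (np.float64(0.4), np.float64(1.98), 'q5', np.float64(-0.02)) ontablet (np.float64(0.28), np.float64(1.84), 'q5', np.float64(0.24))
0.2 50 start (np.float64(0.4), np.float64(1.94), 'q5', np.float64(0.1)) ontablet (np.float64(0.29), np.float64(1.77), 'q5', np.float64(0.39))
0.2 55 start (np.float64(0.4), np.float64(1.9), 'q5', np.float64(0.23)) ontablet (np.float64(0.32), np.float64(1.69), 'q5', np.float64(0.53))
0.2 60 start (np.float64(0.41), np.float64(1.86), 'q5', np.float64(0.35)) ontablet (np.float64(0.35), np.float64(1.6), 'q5', np.float64(0.66))
0.2 65 start (np.float64(0.42), np.float64(1.81), 'q5', np.float64(0.47)) ontablet (np.float64(0.39), np.float64(1.52), 'q5', np.float64(0.8))
0.2 70 start (np.float64(0.44), np.float64(1.76), 'q5', np.float64(0.59)) ontablet (np.float64(0.44), np.float64(1.42), 'q5', np.f
[... 2634 characters left out ...]
loat64(0.36), np.float64(1.93), 'q5', np.float64(0.41)) ontablet (np.float64(0.31), np.float64(1.65), 'q5', np.float64(0.75))
0.3 70 start (np.float64(0.39), np.float64(1.86), 'q5', np.float64(0.54)) ontablet (np.float64(0.37), np.float64(1.54), 'q5', np.float64(0.89))
0.3 80 start (np.float64(0.46), np.float64(1.71), 'q5', np.float64(0.79)) ontablet (np.float64(0.51), np.float64(1.29), 'q5', np.float64(1.17))
0.3 90 start (np.float64(0.55), np.float64(1.55), 'q5', np.float64(1.03)) ontablet (np.float64(0.69), np.float64(1.0), 'q5', np.float64(1.45))
0.3 105 start (np.float64(0.72), np.float64(1.3), 'q5', np.float64(1.38)) ontablet (np.float64(1.06), np.float64(0.39), 'q5', np.float64(1.95))
```

View pics/w2.png

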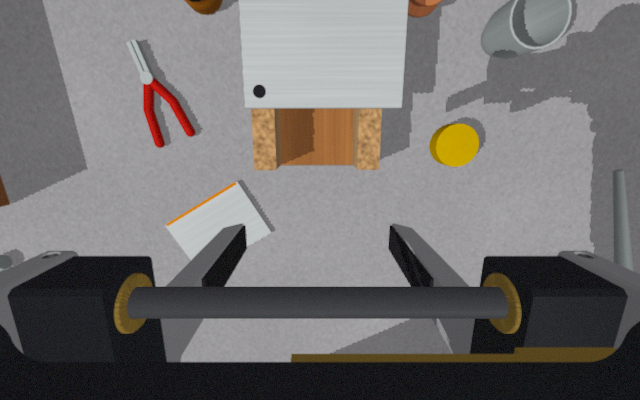

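The tablet is square to the rest, with its plain edge at dock x −0.132, but it is about 9 mm to the right of centre. A hook posture at 60° down is reachable. I'll first nudge it sideways to centre it, then hook it from below through the cut-out. A row planner will compute the shifts.

```bash
cat >> h.py <<'E'
def tool(a):
    a=np.radians(a);return np.array([[0,np.sin(a),np.cos(a)],[1,0,0],[0,np.cos(a),-np.sin(a)]])
def plan(wps):
    """wps: (x,y,z,alpha,n,grip) in dock frame; prints rows in move units"""
    o=get_obs();p=dk(o['ee_pos']);A=D.T@R.from_euler('xyz',o['eef_rot']).as_matrix()
    for x,y,z,a,n,g in wps:
        T=np.array([x,y,z]);B=tool(a);p0=p.copy();rv=R.from_matrix(A.T@B).as_rotvec();A0=A
        for k in range(1,n+1):
            pt=p0+(T-p0)*k/n;At=A0@R.from_rotvec(rv*k/n).as_matrix()
            s=np.round(A.T@(pt-p)/.03,2);t=np.round(R.from_matrix(A.T@At).as_rotvec()/.12,2)
            p=p+A@s*.03;A=A@R.from_rotvec(t*.12).as_matrix()
            print('[%s,%s,%s]'%((s+0.).tolist(),(t+0.).tolist(),g),end=', ' if k<n else '\n')
            if max(abs(s).max(),abs(t).max())>1:print('TOO BIG')
E
python3 - <<'E'
from h import *
plan([(-.065,-.15,.2,90,14,-.15),(-.065,-.15,.068,90,5,-.15)])
E
```

```text
[[0.39, 0.36, 0.19],[0.0, 0.0, -0.94],-0.15], [[0.35, 0.39, 0.2],[0.0, 0.0, -0.93],-0.15], [[0.29, 0.44, 0.19],[0.01, -0.01, -0.94],-0.15], [[0.25, 0.46, 0.19],[0.0, 0.0, -0.94],-0.15], [[0.2, 0.49, 0.2],[0.0, 0.0, -0.93],-0.15], [[0.14, 0.51, 0.19],[0.0, 0.0, -0.94],-0.15], [[0.08, 0.52, 0.19],[0.0, 0.0, -0.93],-0.15], [[0.02, 0.53, 0.19],[0.01, -0.01, -0.94],-0.15], [[-0.03, 0.53, 0.2],[0.0, 0.0, -0.94],-0.15], [[-0.1, 0.51, 0.19],[0.0, 0.0, -0.93],-0.15], [[-0.15, 0.51, 0.19],[0.0, 0.0, -0.94],-0.15], [[-0.21, 0.48, 0.19],[0.0, -0.01, -0.94],-0.15], [[-0.26, 0.46, 0.19],[0.0, 0.0, -0.93],-0.15], [[-0.31, 0.43, 0.2],[0.01, 0.0, -0.94],-0.15]
[[0.0, 0.0, 0.88],[0.0, 0.0, 0.0],-0.15], [[0.0, 0.0, 0.88],[0.0, 0.0, 0.0],-0.15], [[0.0, 0.0, 0.88],[0.0, 0.0, 0.0],-0.15], [[0.0, 0.0, 0.88],[0.0, 0.0, 0.0],-0.15], [[0.0, 0.0, 0.88],[-0.01, 0.0, 0.0],-0.15]
```

Call:
{"method": "send_rows", "body": {
  "motion": [
    [[0.39, 0.36, 0.2], [0, 0, -0.94], -0.15],
    [[0.35, 0.39, 0.2], [0, 0, -0.94], -0.15],
    [[0.29, 0.44, 0.2], [0, 0, -0.94], -0.15],
    [[0.25, 0.46, 0.2], [0, 0, -0.94], -0.15],
    [[0.2, 0.49, 0.2], [0, 0, -0.94], -0.15],
    [[0.14, 0.51, 0.2], [0, 0, -0.94], -0.15],
    [[0.08, 0.52, 0.2], [0, 0, -0.94], -0.15],
    [[0.02, 0.53, 0.2], [0, 0, -0.94], -0.15],
    [[-0.03, 0.53, 0.2], [0, 0, -0.94], -0.15],
    [[-0.1, 0.51, 0.2], [0, 0, -0.94], -0.15],
    [[-0.15, 0.51, 0.2], [0, 0, -0.94], -0.15],
    [[-0.21, 0.48, 0.2], [0, 0, -0.94], -0.15]
  ]
}}

```text
time_s: 8.1
ee_pos: [0.6039, -0.1097, 0.2053]
eef_rot: [-3.14, 0.0, 1.274]
force: [-0.1, 0.7, -0.4]
grip_width: 0.0398
grip_force: 0.0
```

Call:
{"method": "send_rows", "body": {
  "motion": [
    [[-0.26, 0.46, 0.2], [0, 0, -0.93], -0.15],
    [[-0.31, 0.43, 0.2], [0, 0, -0.93], -0.15],
    [[0, 0, 0], [0, 0, 0], -0.15]
  ]
}}

```text
time_s: 8.4
ee_pos: [0.6254, -0.1332, 0.1924]
eef_rot: [-3.139, -0.0, 1.493]
force: [-0.4, -0.2, -1.0]
grip_width: 0.04
grip_force: 0.0
```

Run:
```python
from h import *
st();plan([(-.065,-.15,.068,90,6,-.15),(-.065,-.125,.068,90,3,-.15),(-.065,-.108,.068,90,6,-.15)])
```

```text
8.4 dock [-0.0655 -0.1505  0.1924] rot [-3.139 -0.     1.493] zdir [-0.003  0.    -1.   ] q [-0.27  0.51  1.25 -0.    1.38 -0.19] F [-0.4 -0.2 -1. ] w 0.04
[[0.0, 0.0, 0.69],[0.0, 0.0, 0.01],-0.15], [[0.0, 0.01, 0.69],[-0.01, 0.0, 0.0],-0.15], [[0.01, 0.0, 0.69],[0.0, 0.0, 0.01],-0.15], [[0.0, 0.01, 0.69],[-0.01, 0.0, 0.01],-0.15], [[0.0, 0.0, 0.69],[0.0, 0.0, 0.0],-0.15], [[0.0, 0.0, 0.7],[0.0, 0.0, 0.01],-0.15]
[[0.28, 0.0, 0.0],[0.0, 0.0, 0.0],-0.15], [[0.28, 0.0, 0.0],[0.0, 0.0, 0.0],-0.15], [[0.28, 0.0, 0.0],[0.0, 0.0, 0.0],-0.15]
[[0.09, 0.0, 0.0],[0.0, 0.0, 0.0],-0.15], [[0.1, 0.0, 0.0],[0.0, 0.0, 0.0],-0.15], [[0.09, 0.0, 0.0],[0.0, 0.0, 0.0],-0.15], [[0.1, 0.0, 0.0],[0.0, 0.0, 0.0],-0.15], [[0.09, 0.0, 0.0],[0.0, 0.0, 0.0],-0.15], [[0.09, 0.0, 0.0],[0.0, 0.0, 0.0],-0.15]
```

Call:
{"method": "send_rows", "body": {
  "motion": [
    [[0, 0, 0.7], [0, 0, 0.03], -0.15],
    [[0, 0, 0.7], [0, 0, 0], -0.15],
    [[0, 0, 0.7], [0, 0, 0], -0.15],
    [[0, 0, 0.7], [0, 0, 0], -0.15],
    [[0, 0, 0.7], [0, 0, 0], -0.15],
    [[0, 0, 0.65], [0, 0, 0], -0.15],
    [[0.3, 0, 0], [0, 0, 0], -0.15],
    [[0.3, 0, 0], [0, 0, 0], -0.15],
    [[0.2, 0, 0], [0, 0, 0], -0.15]
  ]
}}

```text
time_s: 9.3
ee_pos: [0.628, -0.1071, 0.0718]
eef_rot: [3.14, 0.0, 1.489]
force: [-0.1, -0.2, 0.2]
grip_width: 0.0397
grip_force: 0.0
```

Call:
{"method": "send_rows", "body": {
  "motion": [
    [[0.1, 0, 0], [0, 0, 0], -0.15],
    [[0.1, 0, 0], [0, 0, 0], -0.15],
    [[0.1, 0, 0], [0, 0, 0], -0.15],
    [[0.1, 0, 0], [0, 0, 0], -0.15],
    [[0.1, 0, 0], [0, 0, 0], -0.15],
    [[0.1, 0, 0], [0, 0, 0], -0.15],
    [[0, 0, 0], [0, 0, 0], -0.15]
  ]
}}

```text
time_s: 10.0
ee_pos: [0.6292, -0.0905, 0.0708]
eef_rot: [3.141, 0.0, 1.489]
force: [1.0, -2.6, 2.3]
grip_width: 0.0396
grip_force: 1.3
```

Run:
```python
from h import *
st();plan([(-.065,-.13,.068,90,2,-.15),(-.09,-.13,.20,80,6,1),(-.13,0,.20,60,6,1),(-.13,0,.0685,60,6,1),(-.08,0,.0685,60,5,1)])
```

```text
10.0 dock [-0.0653 -0.1076  0.0708] rot [3.141 0.    1.489] zdir [ 0.001 -0.    -1.   ] q [-0.2   0.62  1.39 -0.    1.14 -0.12] F [ 1.  -2.6  2.3] w 0.0396
[[-0.37, 0.0, 0.05],[0.0, 0.0, 0.0],-0.15], [[-0.38, 0.01, 0.04],[0.01, 0.0, 0.0],-0.15]
[[0.0, -0.14, -0.73],[-0.24, 0.0, 0.0],1], [[0.0, -0.12, -0.74],[-0.25, 0.0, 0.0],1], [[0.0, -0.09, -0.74],[-0.24, 0.0, 0.0],1], [[0.0, -0.08, -0.74],[-0.24, 0.0, 0.0],1], [[0.0, -0.05, -0.75],[-0.25, 0.0, 0.0],1], [[0.0, -0.03, -0.74],[-0.24, 0.0, 0.0],1]
[[0.72, -0.22, -0.04],[-0.48, 0.0, 0.0],1], [[0.73, -0.22, -0.05],[-0.49, 0.0, 0.0],1], [[0.72, -0.21, -0.06],[-0.48, 0.0, 0.0],1], [[0.72, -0.21, -0.08],[-0.49, 0.0, 0.0],1], [[0.72, -0.2, -0.09],[-0.48, 0.0, 0.0],1], [[0.73, -0.2, -0.1],[-0.49, 0.0, 0.0],1]
[[0.0, -0.37, 0.63],[0.0, 0.0, 0.0],1], [[0.0, -0.36, 0.64],[0.0, 0.0, 0.0],1], [[0.0, -0.37, 0.63],[0.0, 0.0, 0.0],1], [[0.0, -0.36, 0.63],[0.0, 0.0, 0.0],1], [[0.0, -0.37, 0.63],[0.0, 0.0, 0.0],1], [[0.0, -0.36, 0.64],[0.0, 0.0, 0.0],1]
[[0.0, 0.29, 0.17],[0.0, 0.0, 0.0],1], [[0.0, 0.29, 0.16],[0.0, 0.0, 0.0],1], [[0.0, 0.28, 0.17],[0.0, 0.0, 0.0],1], [[0.0, 0.29, 0.16],[0.0, 0.0, 0.0],1], [[0.0, 0.29, 0.17],[0.0, 0.0, 0.0],1]
```

Call:
{"method": "send_rows", "body": {
  "motion": [
    [[-0.4, 0, 0], [0, 0, 0], -0.15],
    [[-0.4, 0, 0], [0, 0, 0], -0.15],
    [[0, -0.14, -0.73], [-0.24, 0, 0], 1],
    [[0, -0.12, -0.74], [-0.25, 0, 0], 1],
    [[0, -0.09, -0.74], [-0.24, 0, 0], 1],
    [[0, -0.08, -0.74], [-0.24, 0, 0], 1],
    [[0, -0.05, -0.75], [-0.25, 0, 0], 1],
    [[0, -0.03, -0.74], [-0.24, 0, 0], 1]
  ]
}}

```text
time_s: 10.8
ee_pos: [0.6016, -0.1133, 0.203]
eef_rot: [2.966, -0.0, 1.488]
force: [-0.4, -1.0, -0.7]
grip_width: 0.0844
grip_force: 0.0
```

Call:
{"method": "send_rows", "body": {
  "motion": [
    [[0.73, -0.22, -0.04], [-0.48, 0, 0], 1],
    [[0.73, -0.22, -0.05], [-0.49, 0, 0], 1],
    [[0.73, -0.21, -0.06], [-0.48, 0, 0], 1],
    [[0.73, -0.21, -0.08], [-0.49, 0, 0], 1],
    [[0.73, -0.2, -0.09], [-0.48, 0, 0], 1],
    [[0.73, -0.2, -0.1], [-0.49, 0, 0], 1],
    [[0, 0, 0], [0, 0, 0], 1]
  ]
}}

```text
time_s: 11.5
ee_pos: [0.5716, 0.023, 0.2018]
eef_rot: [2.617, 0.0, 1.49]
force: [0.3, 0.0, -0.1]
grip_width: 0.094
grip_force: 0.0
```

Run:
```python
from h import *
st();c=snap('side')
P=dk(cloud(c));hsv=cv2.cvtColor(c['pixels'],cv2.COLOR_RGB2HSV)
m=(abs(P[...,2]-.08)<.006)&(P[...,0]>-.16)&(P[...,0]<.03)&(abs(P[...,1])<.13)
og=m&(hsv[...,1]>110)&(hsv[...,0]<14);q=P[og]
print(len(q),q.mean(0),q.min(0),q.max(0),np.polyfit(q[:,1],q[:,0],1))
q=P[m&(hsv[...,1]<50)];print(len(q),np.percentile(q,[1,50,99],axis=0))
plan([(-.13,0,.0675,60,6,1)])
```

```text
11.5 dock [-0.1319  0.0008  0.2018] rot [2.617 0.    1.49 ] zdir [ 0.501  0.001 -0.866] q [-0.01  0.09  1.87 -0.06  0.66  0.11] F [ 0.3  0.  -0.1] w 0.094
77 [0.00754628 0.00491389 0.0800524 ] [ 0.00253511 -0.08893664  0.07589396] [0.01241848 0.09649453 0.08390239] [-0.0012367   0.00755236]
2300 [[-0.12870786 -0.0931949   0.07511005]
 [-0.06248096  0.01573764  0.07999817]
 [ 0.01570511  0.10388312  0.08451372]]
[[0.0, -0.37, 0.65],[0.0, 0.0, 0.0],1], [[0.0, -0.37, 0.65],[0.0, 0.0, 0.0],1], [[0.0, -0.37, 0.65],[0.0, 0.0, 0.01],1], [[0.0, -0.37, 0.66],[0.0, 0.0, 0.0],1], [[0.0, -0.37, 0.65],[0.0, 0.0, 0.0],1], [[0.0, -0.37, 0.65],[0.0, 0.0, 0.0],1]
```

Call:
{"method": "send_rows", "body": {
  "motion": [
    [[0, -0.37, 0.65], [0, 0, 0], 1],
    [[0, -0.37, 0.65], [0, 0, 0], 1],
    [[0, -0.37, 0.65], [0, 0, 0], 1],
    [[0, -0.37, 0.65], [0, 0, 0], 1],
    [[0, -0.37, 0.65], [0, 0, 0], 1],
    [[0, -0.37, 0.65], [0, 0, 0], 1],
    [[0, 0, 0], [0, 0, 0], 1]
  ]
}}

```text
time_s: 12.25
ee_pos: [0.5729, 0.0204, 0.065]
eef_rot: [2.623, 0.001, 1.487]
force: [0.3, 0.3, 0.5]
grip_width: 0.094
grip_force: 0.0
```

Run:
```python
from h import *
st();plan([(-.08,0,.0685,60,6,1)])
```

```text
12.25 dock [-0.1304 -0.0017  0.065 ] rot [2.623e+00 1.000e-03 1.487e+00] zdir [ 0.496 -0.001 -0.868] q [-0.01  0.31  1.98 -0.11  0.34  0.17] F [0.3 0.3 0.5] w 0.094
[[0.01, 0.25, 0.12],[-0.01, 0.0, 0.0],1], [[0.01, 0.26, 0.12],[0.0, 0.0, 0.0],1], [[0.01, 0.25, 0.13],[-0.01, 0.01, 0.0],1], [[0.01, 0.25, 0.12],[-0.01, 0.0, 0.0],1], [[0.01, 0.25, 0.12],[0.0, 0.0, -0.01],1], [[0.01, 0.26, 0.13],[-0.01, 0.0, 0.0],1]
```

Call:
{"method": "send_rows", "body": {
  "motion": [
    [[0, 0.2, 0], [0, 0, 0], 1],
    [[0, 0.26, 0.12], [0, 0, 0], 1],
    [[0, 0.26, 0.13], [0, 0, 0], 1],
    [[0, 0.26, 0.12], [0, 0, 0], 1],
    [[0, 0.25, 0.13], [0, 0, 0], 1],
    [[0, 0.25, 0.13], [0, 0, 0], 1],
    [[0, 0.05, 0.12], [0, 0, 0], 1],
    [[0, 0, 0], [0, 0, 0], 1]
  ]
}}

```text
time_s: 13.05
ee_pos: [0.6247, 0.0176, 0.0707]
eef_rot: [2.618, 0.0, 1.489]
force: [0.0, -0.4, 0.3]
grip_width: 0.0942
grip_force: 0.0
```

```bash
cat >> h.py <<'E'
s_=.005
def tcp(beta,al,w,l=.127,g=0.):
    b,a=np.radians([beta,al]);P=np.array([s_+.00268*np.cos(b)-.010*np.sin(b),.060])
    if beta>90: P[1]+=.010*np.sin(b-np.pi/2)
    if beta<20: P[1]+=.010*(1-beta/20)
    T=P+l*np.array([-np.cos(b),np.sin(b)])
    return T+w/2*np.array([np.sin(a),np.cos(a)])
E
python3 - <<'E'
from h import *
st();c=snap('side');cv2.imwrite('pics/d2.png',cv2.resize(c['pixels'][110:270,240:440,::-1],None,fx=3.7,fy=3.7,interpolation=cv2.INTER_CUBIC))
w=[]
for b,n in((0,2),(15,4),(30,4),(45,4),(57,4)):
    t=tcp(b,60,.094);print(b,t);w.append((t[0],0,t[1],60,n,1))
plan(w)
E
```

```text
13.05 dock [-0.0785 -0.0002  0.0707] rot [2.618 0.    1.489] zdir [ 0.5    0.    -0.866] q [-0.02  0.39  1.84 -0.09  0.39  0.14] F [ 0.  -0.4  0.3] w 0.0942
0 [-0.07861681  0.0935    ]
15 [-0.0769689   0.11887002]
30 [-0.06696108  0.147     ]
45 [-0.04927539  0.17330256]
57 [-0.03039304  0.19001116]
[[0.0, 0.19, -0.33],[0.0, 0.0, 0.0],1], [[0.01, 0.2, -0.32],[0.0, 0.0, 0.0],1]
[[0.0, 0.12, -0.18],[0.0, 0.0, 0.0],1], [[0.0, 0.11, -0.17],[0.0, 0.0, 0.0],1], [[0.0, 0.12, -0.18],[0.0, 0.0, 0.0],1], [[0.0, 0.12, -0.18],[0.0, 0.0, 0.0],1]
[[0.0, 0.19, -0.16],[0.0, 0.0, 0.0],1], [[0.0, 0.19, -0.16],[0.0, 0.0, 0.0],1], [[0.0, 0.19, -0.16],[0.0, 0.0, 0.0],1], [[0.0, 0.18, -0.16],[0.0, 0.0, 0.0],1]
[[0.0, 0.24, -0.12],[0.0, 0.0, 0.0],1], [[0.0, 0.24, -0.11],[0.0, 0.0, 0.0],1], [[0.0, 0.23, -0.12],[0.0, 0.0, 0.0],1], [[0.0, 0.24, -0.12],[0.0, 0.0, 0.0],1]
[[0.0, 0.21, -0.04],[0.0, 0.0, 0.0],1], [[0.0, 0.2, -0.04],[0.0, 0.0, 0.0],1], [[0.0, 0.21, -0.04],[0.0, 0.0, 0.0],1], [[0.0, 0.21, -0.05],[0.0, 0.0, 0.0],1]
```

View pics/d2.png

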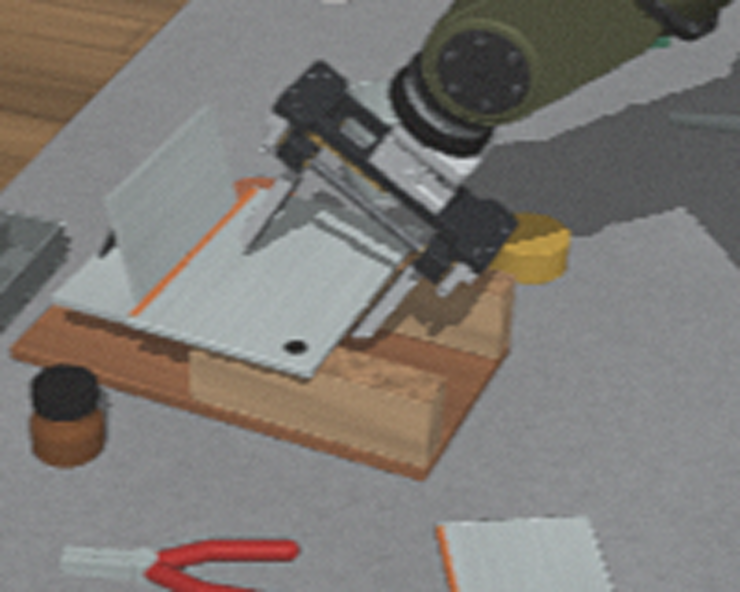

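The view shows the lower finger in the cut-out with its tip under the plain edge (near 370,330), and the upper finger above the tablet (250,250). I'll lift gently in stages.

Call:
{"method": "send_rows", "body": {
  "motion": [
    [[0, 0.2, -0.33], [0, 0, 0], 1],
    [[0, 0.2, -0.32], [0, 0, 0], 1],
    [[0, 0.12, -0.18], [0, 0, 0], 1],
    [[0, 0.12, -0.18], [0, 0, 0], 1],
    [[0, 0.12, -0.18], [0, 0, 0], 1],
    [[0, 0.12, -0.18], [0, 0, 0], 1]
  ]
}}

```text
time_s: 13.7
ee_pos: [0.627, 0.0174, 0.1208]
eef_rot: [2.617, -0.0, 1.489]
force: [0.3, -0.2, -1.6]
grip_width: 0.0941
grip_force: 0.6
```

Call:
{"method": "send_rows", "body": {
  "motion": [
    [[0, 0.19, -0.16], [0, 0, 0], 1],
    [[0, 0.19, -0.16], [0, 0, 0], 1],
    [[0, 0.19, -0.16], [0, 0, 0], 1],
    [[0, 0.19, -0.16], [0, 0, 0], 1]
  ]
}}

```text
time_s: 14.1
ee_pos: [0.6373, 0.0166, 0.1487]
eef_rot: [2.617, -0.0, 1.489]
force: [-1.1, 0.1, -1.2]
grip_width: 0.0941
grip_force: 0.5
```

```bash
cat >> h.py <<'E'
def tab(save=None):
    c=snap('side');P=dk(cloud(c));hsv=cv2.cvtColor(c['pixels'],cv2.COLOR_RGB2HSV)
    og=(hsv[...,1]>110)&(hsv[...,0]<14)&(P[...,2]>.05)&(P[...,2]<.085)&(abs(P[...,0])<.05)&(P[...,1]>-.12)&(P[...,1]<.12)
    q=P[og];print('orange',len(q),q.mean(0).round(4) if len(q) else '',q.min(0).round(3) if len(q) else '',q.max(0).round(3) if len(q) else '')
    if save: cv2.imwrite('pics/'+save,cv2.resize(c['pixels'][70:270,240:440,::-1],None,fx=3,fy=3,interpolation=cv2.INTER_CUBIC))
E
python3 - <<'E'
from h import *
st();tab('d3.png')
w=[]
for b,n in((45,4),(57,4)):
    t=tcp(b,60,.094);w.append((t[0],0,t[1],60,n,1))
plan(w)
E
```

```text
14.1 dock [-0.0659 -0.0002  0.1487] rot [ 2.617 -0.     1.489] zdir [ 0.501  0.    -0.866] q [-0.02  0.3   1.76 -0.06  0.57  0.11] F [-1.1  0.1 -1.2] w 0.0941
orange 5 [ 0.008  -0.0319  0.0678] [ 0.005 -0.09   0.066] [0.01  0.092 0.071]
[[0.0, 0.21, -0.1],[0.01, 0.0, 0.0],1], [[0.0, 0.21, -0.1],[0.0, 0.0, 0.0],1], [[0.01, 0.22, -0.1],[0.01, 0.0, 0.0],1], [[0.0, 0.21, -0.1],[0.0, 0.0, 0.0],1]
[[0.0, 0.21, -0.04],[0.0, 0.0, 0.0],1], [[0.0, 0.2, -0.05],[0.0, 0.0, 0.0],1], [[0.0, 0.21, -0.04],[0.0, 0.0, 0.0],1], [[0.0, 0.2, -0.04],[0.0, 0.0, 0.0],1]
```

View pics/d3.png

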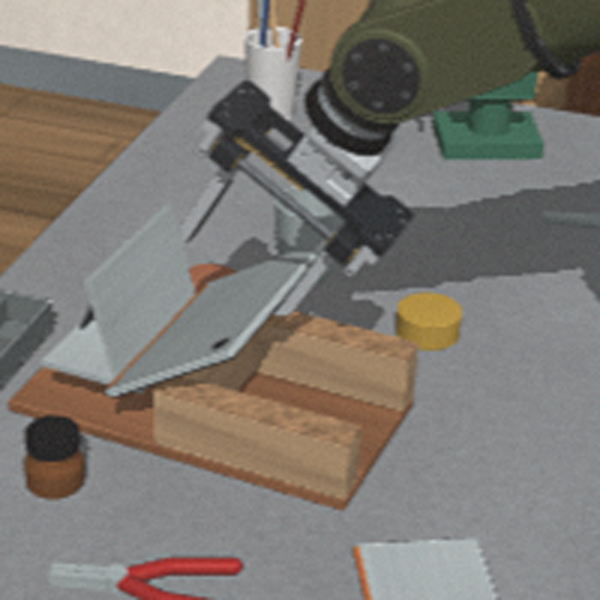

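The tablet is tilting up about 30°, its orange edge has dropped into the ledge, and contact stays light. Continuing.

Call:
{"method": "send_rows", "body": {
  "motion": [
    [[0, 0.21, -0.1], [0, 0, 0], 1],
    [[0, 0.21, -0.1], [0, 0, 0], 1],
    [[0, 0.21, -0.1], [0, 0, 0], 1],
    [[0, 0.21, -0.1], [0, 0, 0], 1],
    [[0, 0.2, -0.04], [0, 0, 0], 1],
    [[0, 0.2, -0.04], [0, 0, 0], 1],
    [[0, 0.2, -0.04], [0, 0, 0], 1],
    [[0, 0.2, -0.04], [0, 0, 0], 1]
  ]
}}

```text
time_s: 14.95
ee_pos: [0.6715, 0.0138, 0.1876]
eef_rot: [2.617, 0.0, 1.489]
force: [-0.9, -0.5, -0.8]
grip_width: 0.0945
grip_force: 0.4
```

Run:
```python
from h import *
st();tab()
w=[]
for b,a,W,n,g in((60,60,.07,3,.49),(62,62,.045,3,-.04),(63,63,.026,3,-.45)):
    t=tcp(b,a,W);print(b,t);w.append((t[0],0,t[1],a,n,g))
plan(w)
```

```text
14.95 dock [-0.0316 -0.0002  0.1876] rot [2.617 0.    1.489] zdir [ 0.501  0.    -0.866] q [-0.02  0.32  1.62 -0.05  0.67  0.09] F [-0.9 -0.5 -0.8] w 0.0945
orange 4 [-0.0268 -0.0067  0.0746] [-0.031 -0.094  0.07 ] [-0.016  0.068  0.084]
60 [-0.03550936  0.18748523]
62 [-0.04232786  0.18269745]
63 [-0.04876708  0.17905971]
[[0.0, -0.05, -0.02],[0.01, 0.0, 0.0],0.49], [[0.01, -0.05, -0.01],[0.0, 0.0, 0.0],0.49], [[0.0, -0.05, -0.02],[0.01, 0.0, 0.0],0.49]
[[0.0, -0.09, 0.01],[0.1, 0.0, 0.0],-0.04], [[0.0, -0.09, 0.01],[0.09, 0.0, 0.0],-0.04], [[0.0, -0.09, 0.01],[0.1, 0.0, 0.0],-0.04]
[[0.0, -0.08, 0.0],[0.05, 0.0, 0.0],-0.45], [[0.0, -0.09, 0.0],[0.05, 0.0, 0.0],-0.45], [[0.0, -0.08, 0.0],[0.04, 0.0, 0.0],-0.45]
```

```bash
cat >> h.py <<'E'
def prof():
    c=snap('side');P=dk(cloud(c))
    for lo,hi in((.07,.098),(-.095,-.06)):
        m=(P[...,1]>lo)&(P[...,1]<hi)&(P[...,0]>-.2)&(P[...,0]<.03)&(P[...,2]>.085)&(P[...,2]<.22)
        q=P[m][:,[0,2]]
        if len(q)<10: print('few',len(q));continue
        mu=np.median(q,0);v=np.linalg.svd(q-q.mean(0))[2][0];v*=np.sign(v[1])
        print('side y',lo,len(q),'beta',np.degrees(np.arctan2(v[1],-v[0])).round(1),'x at z.065',(q.mean(0)+v*(.065-q.mean(0)[1])/v[1]).round(4),'top',np.percentile(q[:,1],98).round(4),'sd',np.std((q-q.mean(0))@[v[1],-v[0]]).round(4))
E
python3 - <<'E'
from h import *
prof()
E
```

```text
side y 0.07 124 beta 33.8 x at z.065 [0.0892 0.065 ] top 0.1802 sd 0.0158
side y -0.095 63 beta 40.0 x at z.065 [0.0752 0.065 ] top 0.1798 sd 0.0186
```

```bash
python3 - <<'E'
import re
s=open('h.py').read()
s=s.replace("((.07,.098),(-.095,-.06))","((.079,.103),(-.098,-.08))").replace("mu=np.median(q,0);v=np.linalg.svd(q-q.mean(0))[2][0];v*=np.sign(v[1])","v=cv2.fitLine(q.astype(np.float32),cv2.DIST_WELSCH,0.003,1e-4,1e-4).ravel();mu=v[2:];v=v[:2]*np.sign(v[1])").replace("q.mean(0)","mu").replace("print('side y'","print(q[np.argsort(q[:,1])][::max(1,len(q)//8)].round(3).tolist(),'side y'")
# the orange print in tab uses mean(0) over 3 coords: restore
s=s.replace("'orange',len(q),mu.round","'orange',len(q),q.mean(0).round")
open('h.py','w').write(s)
E
python3 - <<'E'
from h import *
prof()
E
```

```text
[[-0.017, 0.086], [-0.028, 0.103], [-0.035, 0.116], [-0.037, 0.13], [-0.046, 0.141], [-0.063, 0.158], [-0.069, 0.169], [-0.072, 0.176], [-0.074, 0.181]] side y 0.079 138 beta 55.5 x at z.065 [0.0038 0.065 ] top 0.1802 sd 0.0102
few 4
```

The profile shows the tablet at about 57° with its foot on the ledge, as modelled. Now I'll narrow the fingers into a loose cage.

Call:
{"method": "send_rows", "body": {
  "motion": [
    [[0, -0.05, 0], [0, 0, 0], 0.49],
    [[0, -0.05, 0], [0, 0, 0], 0.49],
    [[0, -0.05, 0], [0, 0, 0], 0.49],
    [[0, -0.09, 0], [0.1, 0, 0], -0.04],
    [[0, -0.09, 0], [0.1, 0, 0], -0.04],
    [[0, -0.09, 0], [0.1, 0, 0], -0.04],
    [[0, -0.09, 0], [0.05, 0, 0], -0.45],
    [[0, -0.08, 0], [0.05, 0, 0], -0.45],
    [[0, -0.08, 0], [0.05, 0, 0], -0.45],
    [[0, 0, 0], [0, 0, 0], -0.45]
  ]
}}

```text
time_s: 16.1
ee_pos: [0.6534, 0.0152, 0.1775]
eef_rot: [2.672, -0.0, 1.489]
force: [-1.2, 0.1, -0.0]
grip_width: 0.0261
grip_force: 0.4
```

Run:
```python
from h import *
st();prof()
w=[]
for b,n in((70,3),(80,4),(90,4),(97,4),(103,4)):
    t=tcp(b,b,.024);print(b,t);w.append((t[0],0,t[1],b,n,-.5))
plan(w)
```

```text
16.1 dock [-0.0498 -0.0002  0.1775] rot [ 2.672 -0.     1.489] zdir [ 0.453  0.    -0.892] q [-0.02  0.31  1.64 -0.04  0.72  0.09] F [-1.2  0.1 -0. ] w 0.0261
[[-0.003, 0.085], [-0.018, 0.102], [-0.027, 0.114], [-0.034, 0.129], [-0.044, 0.141], [-0.046, 0.154], [-0.048, 0.169], [-0.063, 0.181], [-0.057, 0.187]] side y 0.079 159 beta 61.8 x at z.065 [0.0007 0.065 ] top 0.1873 sd 0.0096
few 3
70 [-0.03564056  0.1834452 ]
80 [-0.01461833  0.18715436]
90 [0.007 0.187]
97 [0.02213589 0.18580962]
103 [0.03491466 0.1832951 ]
[[0.0, 0.17, 0.01],[0.34, 0.0, 0.0],-0.5], [[0.0, 0.17, 0.01],[0.33, 0.0, 0.0],-0.5], [[0.01, 0.17, 0.0],[0.34, 0.0, 0.0],-0.5]
[[0.0, 0.17, 0.03],[0.36, 0.0, 0.0],-0.5], [[0.0, 0.18, 0.02],[0.37, 0.0, 0.0],-0.5], [[0.0, 0.18, 0.02],[0.36, 0.0, 0.0],-0.5], [[0.0, 0.17, 0.01],[0.37, 0.0, 0.0],-0.5]
[[0.0, 0.18, 0.03],[0.36, 0.0, 0.0],-0.5], [[0.0, 0.18, 0.03],[0.37, 0.0, 0.0],-0.5], [[0.0, 0.18, 0.01],[0.36, 0.0, 0.0],-0.5], [[0.0, 0.18, 0.01],[0.36, 0.0, 0.0],-0.5]
[[0.0, 0.13, 0.01],[0.25, 0.0, 0.0],-0.5], [[0.0, 0.12, 0.01],[0.26, 0.0, 0.0],-0.5], [[0.0, 0.13, 0.0],[0.25, 0.0, 0.0],-0.5], [[0.0, 0.12, 0.0],[0.26, 0.0, 0.0],-0.5]
[[0.0, 0.11, 0.01],[0.22, 0.0, 0.0],-0.5], [[0.0, 0.11, 0.0],[0.22, 0.0, 0.0],-0.5], [[0.0, 0.11, 0.0],[0.21, 0.0, 0.0],-0.5], [[0.0, 0.11, 0.0],[0.22, 0.0, 0.0],-0.5]
```

Call:
{"method": "send_rows", "body": {
  "motion": [
    [[0, 0.17, 0.01], [0.34, 0, 0], -0.5],
    [[0, 0.17, 0.01], [0.34, 0, 0], -0.5],
    [[0, 0.17, 0], [0.34, 0, 0], -0.5],
    [[0, 0.18, 0.02], [0.36, 0, 0], -0.5],
    [[0, 0.18, 0.02], [0.36, 0, 0], -0.5],
    [[0, 0.18, 0.02], [0.36, 0, 0], -0.5],
    [[0, 0.18, 0.02], [0.36, 0, 0], -0.5]
  ]
}}

```text
time_s: 16.85
ee_pos: [0.6893, 0.0123, 0.1875]
eef_rot: [2.967, -0.0, 1.489]
force: [-0.0, 0.5, 0.4]
grip_width: 0.0236
grip_force: 0.1
```

Call:
{"method": "send_rows", "body": {
  "motion": [
    [[0, 0.18, 0.02], [0.36, 0, 0], -0.5],
    [[0, 0.18, 0.02], [0.36, 0, 0], -0.5],
    [[0, 0.18, 0.02], [0.36, 0, 0], -0.5],
    [[0, 0.18, 0.02], [0.36, 0, 0], -0.5],
    [[0, 0.12, 0.01], [0.25, 0, 0], -0.5],
    [[0, 0.12, 0], [0.25, 0, 0], -0.5],
    [[0, 0.12, 0], [0.25, 0, 0], -0.5],
    [[0, 0.12, 0], [0.25, 0, 0], -0.5]
  ]
}}

```text
time_s: 17.65
ee_pos: [0.7252, 0.0094, 0.1863]
eef_rot: [-3.023, 0.0, 1.489]
force: [-0.9, -0.3, -0.1]
grip_width: 0.0236
grip_force: 0.0
```

Run:
```python
from h import *
st();prof()
t=tcp(103,103,.024);plan([(t[0],0,t[1],103,5,-.5)])
```

```text
17.65 dock [ 0.0223 -0.0002  0.1863] rot [-3.023  0.     1.489] zdir [-0.118 -0.    -0.993] q [-0.04  0.82  0.78  0.    1.66  0.04] F [-0.9 -0.3 -0.1] w 0.0236
[[0.002, 0.085], [0.001, 0.101], [0.008, 0.115], [0.009, 0.131], [0.01, 0.146], [0.013, 0.162], [0.016, 0.177], [0.023, 0.19]] side y 0.079 304 beta 98.7 x at z.065 [-0.0008  0.065 ] top 0.1989 sd 0.0029
[[0.001, 0.086], [0.004, 0.098], [0.006, 0.117], [0.011, 0.136], [0.01, 0.15], [0.015, 0.165], [0.017, 0.177], [0.019, 0.193], [0.021, 0.2]] side y -0.098 99 beta 99.3 x at z.065 [-0.0021  0.065 ] top 0.1999 sd 0.0021
[[0.0, 0.08, 0.01],[0.18, 0.0, 0.0],-0.5], [[0.0, 0.09, 0.0],[0.17, 0.0, 0.0],-0.5], [[0.01, 0.08, 0.0],[0.18, 0.0, 0.0],-0.5], [[0.0, 0.08, 0.0],[0.18, 0.0, 0.0],-0.5], [[0.0, 0.09, 0.0],[0.18, 0.0, 0.0],-0.5]
```

Call:
{"method": "send_rows", "body": {
  "motion": [
    [[0, 0.08, 0], [0.18, 0, 0], -0.5],
    [[0, 0.08, 0], [0.18, 0, 0], -0.5],
    [[0, 0.08, 0], [0.18, 0, 0], -0.5],
    [[0, 0.08, 0], [0.18, 0, 0], -0.5],
    [[0, 0.08, 0], [0.18, 0, 0], -0.5],
    [[0, 0, 0], [0, 0, 0], -0.5],
    [[0, 0, 0], [0, 0, 0], -0.5]
  ]
}}

```text
time_s: 18.4
ee_pos: [0.7368, 0.0085, 0.184]
eef_rot: [-2.917, 0.0, 1.489]
force: [0.2, 0.5, 0.3]
grip_width: 0.0235
grip_force: 0.0
```

Run:
```python
from h import *
o=st();print(o['grip_force']);prof()
```

```text
18.4 dock [ 0.0339 -0.0002  0.184 ] rot [-2.917  0.     1.489] zdir [-0.223 -0.    -0.975] q [-0.04  0.96  0.56  0.01  1.85  0.04] F [0.2 0.5 0.3] w 0.0235
0.0
[[0.006, 0.085], [0.006, 0.097], [0.012, 0.11], [0.013, 0.12], [0.017, 0.132], [0.02, 0.143], [0.026, 0.154], [0.026, 0.166], [0.03, 0.191]] side y 0.079 257 beta 103.8 x at z.065 [0.0009 0.065 ] top 0.1811 sd 0.0026
[[0.004, 0.085], [0.007, 0.097], [0.011, 0.111], [0.015, 0.124], [0.018, 0.133], [0.022, 0.147], [0.023, 0.159], [0.026, 0.173], [0.03, 0.189]] side y -0.098 81 beta 104.7 x at z.065 [-0.0004  0.065 ] top 0.1806 sd 0.0013
```

The tablet leans on the backrest and the fingers are unloaded. I'll open slightly and withdraw upward along it.

Call:
{"method": "send_rows", "body": {
  "motion": [
    [[0, 0, 0], [0, 0, 0], -0.2],
    [[0, 0, 0], [0, 0, 0], -0.2],
    [[0, 0, -0.3], [0, 0, 0], -0.2],
    [[0, 0, -0.7], [0, 0, 0], -0.2],
    [[0, 0, -1], [0, 0, 0], -0.2],
    [[0, -0.5, -1], [0, 0, 0], -0.2],
    [[0, -0.8, -0.6], [0, 0, 0], -0.2],
    [[0, -1, 0], [0, 0, 0], -0.2],
    [[0, -1, 0], [0, 0, 0], -0.2],
    [[0, -1, 0], [0, 0, 0], -0.2],
    [[0, 0, 0], [0, 0, 0], -0.2]
  ]
}}

```text
time_s: 19.55
ee_pos: [0.6365, 0.0168, 0.32]
eef_rot: [-2.918, -0.0, 1.489]
force: [0.2, 0.4, 0.4]
grip_width: 0.0374
grip_force: 0.0
```

Run:
```python
from h import *
st();prof();tab('d4.png')
c=load('side');P=dk(cloud(c));m=(P[...,2]>.17)&(P[...,2]<.195)&(P[...,0]>-.01)&(P[...,0]<.06);q=P[m];print(np.percentile(q[:,1],[.5,50,99.5]))
```

```text
19.55 dock [-0.0667 -0.      0.32  ] rot [-2.918 -0.     1.489] zdir [-0.222 -0.    -0.975] q [-0.04  0.62  0.82  0.01  1.92  0.05] F [0.2 0.4 0.4] w 0.0374
[[0.003, 0.086], [0.014, 0.096], [0.009, 0.108], [0.022, 0.12], [0.016, 0.13], [0.019, 0.14], [0.024, 0.151], [0.026, 0.163], [0.028, 0.182]] side y 0.079 263 beta 104.3 x at z.065 [0.0003 0.065 ] top 0.1819 sd 0.0027
[[0.003, 0.085], [0.009, 0.097], [0.014, 0.108], [0.016, 0.12], [0.017, 0.134], [0.018, 0.142], [0.026, 0.155], [0.027, 0.163], [0.029, 0.176]] side y -0.098 82 beta 104.9 x at z.065 [-0.0003  0.065 ] top 0.1752 sd 0.0016
orange 45 [-0.0052  0.0096  0.0659] [-0.031 -0.089  0.061] [0.002 0.098 0.072]
[-0.09221331  0.01829884  0.10479737]
```

View pics/d4.png

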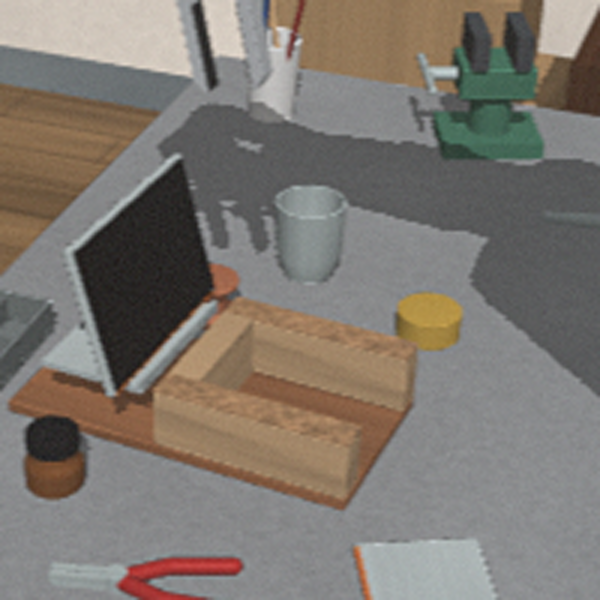

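The tablet stands on the ledge, screen towards the robot, leaning back about 14.6°. It is centred and square (screen centre near pixel 145,270), the other things are undisturbed, and the gripper is clear.

```bash
python3 -c "
from station import *
print(hand_in())"
```

```text
the job is handed in; nothing more can be done
None
```

The tablet stands orange edge down on the ledge, leaning back about 15° with its screen to the robot, square and within about 6 mm of centre by the last camera check; I handed the job in at about 20 s, but the hand-in call returned no verdict.

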